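Set a probe on a step block, three clicks, and hold

TASK

Put the steel step block down flat in the blue-walled pocket of the setting stand, with its tall end towards the probe, let go of it, and swing the red-knobbed locking bar fully shut across its low end. Then push the yellow-knobbed click lever round exactly three clicks, feeling each one and never going on to a fourth, and finish while still holding the lever steady in its third click: it is sprung and flies back if let go. Leave the other things on the table where they stand.

Things in the scene. Friction and masses are not known exactly. Their poses are not given: they have to be found in the camera images.
- step_block: Loose ground-steel step block, 22 x 48 x 30 mm (x, y, z), 0.19 kg. Origin: centre of its underside, z up. It is 20 mm high everywhere and 30 mm high in its tall half (own y from 0 to +24 mm); the low half (y -24 to 0) is 20 mm high. Grasp it across its 22 mm (own x), best on the tall half.
- tall_end (a point): Point in the middle of the top face of the block's tall half: 12 mm towards own +y from the block's origin, 30 mm above its underside.
- stand: Setting stand, fixed to the table (place and yaw vary): aluminium plate 112 x 186 x 8 mm, own x -56 to 56, y -46 to 140 mm. Origin under the pocket's middle, z up. From the pocket towards own +y follow the grey probe guide (y 47 to 61, x -15 to 15, top 42 mm above the table) and the click lever. The locking bar's pillar is at (-36, -16) mm.
- probe: Steel probe rod, 7 mm thick, 31 mm above the table, in the grey guide, pointing at the pocket (along stand -y). Origin 54 mm from the pocket centre, tip 17 mm ahead of the origin. The click lever drives it 9 mm per rad; it never reaches the block.
- pocket (a point): Centre of the pocket's floor (on the plate, 8 mm above the table), axes as the stand's. The pocket is 28 mm (x) by 54 mm (y) inside, with blue walls 6 mm thick and 10 mm high, tops 18 mm above the table. Seated, the block's axes agree with these: tall end at +y, the low end at -y under the locking bar.
- lock (a joint): Locking bar, a flat steel bar on a vertical pivot with friction (about 1 N at the knob). 0 = shut: at its stop, along stand +x over the block's low half, 2 mm above the seated block; grows as it swings out, clockwise seen from above; at 1.57 it points along stand -y. Starts at 1.2 to 1.65, must end below 0.1.
- lock_pivot (a point): On the locking bar's vertical pivot axis, 60 mm above the table; axes as the stand's.
- lock_knob (a point): On the axis of the locking bar's upright red knob, 13 mm thick, 72 mm from the pivot, from 38 to 72 mm above the table; this point is 60 mm above the table. The x axis runs along the bar, away from its pivot.
- lever: Click lever: dark bar on a vertical pivot (origin), x axis along the bar to its knob. Rests at a stop, 2.15 rad anticlockwise of stand +x; is pushed clockwise seen from above (knob goes towards stand +x), at most 1.4 rad. A spring drives it back always, with 5 N at the knob in the free travel, swinging between 8 and 3 N over the pins: it does not stay in a click by itself.
- lever_pivot (a point): On the click lever's vertical pivot axis, at (0, 76) mm in the stand's frame, 60 mm above the table.
- lever_knob (a point): On the axis of the click lever's upright yellow knob, 14 mm thick, 85 mm from the pivot, from 36 to 76 mm above the table; this point is 62 mm above the table. Axes as the lever's.
- sector: Brass sector under the lever, with five steel pins 8 mm thick, 50 mm from the lever's pivot (origin, 8 mm above the table). How it is turned on the stand varies. Measured clockwise from its x axis to the lever's x axis: the lever rests at 0.05 to 0.35 rad; pins at 0.50, 0.75, 1.00, 1.25, 1.50; clicks seat midway between pins: 0.625, 0.875, third 1.125.
- third_pin (a point): Top of the third pin of the sector, 28 mm above the table. A sprung brass roller under the lever rides over the pins: each pin passed is one click, felt at the knob as a push that starts at 7 to 8 N, fades to 3 N as the roller comes over, and jumps back to 7 or 8 N as it seats against the next pin. The free travel before the first pin is not the same each time.
- magnifier_b: Clamped magnifier lamp, fixed, in the way on the left: post at the table's front edge, x 0.22 to 0.35, y 0.09 to 0.16, up to 0.38 m above the table; from there a thin arm 0.34 to 0.39 m up runs to x 0.61, y 0.27, where the lamp head (0.23 to 0.41 m up) begins and fills x 0.59 to 0.87, y 0.24 to 0.55. Go over it or round it.
- flux_bottle: Bystander: small white bottle with a red cap and a needle, 33 x 33 x 93 mm, origin at the underside. Leave it alone.
- tray_reject: Bystander: red open parts tray, 66 x 86 x 21 mm, origin at the underside. Leave it alone.
- wrist_box: Bystander: small black box with two brass studs, 39 x 55 x 24 mm, origin at the underside. Leave it alone.
There are look-alikes about, which are no part of the job. Leave any purple look-alike of the step_block alone.

How it is judged:
On the way, in this order (a step that is already met when the one before it is completed fails the run):
1. the block lies seated in the pocket, tall end towards the probe, and is let go (z of step_block in the frame of pocket between -0.003 and 0.003 m and x of step_block in the frame of pocket between -0.005 and 0.005 m and y of step_block in the frame of pocket between -0.005 and 0.005 m and y of tall_end in the frame of pocket above 0.004 m and angle between step_block's own z axis and vertical below 0.09 rad and contact force between the fingers and step_block below 0.1 N), for 0.2 s.
2. the locking bar is shut over the seated block, the click lever not yet past its first pin (z of step_block in the frame of pocket between -0.003 and 0.003 m and x of step_block in the frame of pocket between -0.005 and 0.005 m and y of step_block in the frame of pocket between -0.005 and 0.005 m and y of tall_end in the frame of pocket above 0.004 m and angle between step_block's own z axis and vertical below 0.09 rad and value of joint lock below 0.1 rad and angle between the x axis of lever_knob and the x axis of sector, either way round below 0.5 rad), for 0.2 s.
3. the lever is pushed past its first pin (angle between the x axis of lever_knob and the x axis of sector, either way round above 0.52 rad and value of joint lock below 0.1 rad and z of step_block in the frame of pocket between -0.003 and 0.003 m and x of step_block in the frame of pocket between -0.005 and 0.005 m and y of step_block in the frame of pocket between -0.005 and 0.005 m and y of tall_end in the frame of pocket above 0.004 m and angle between step_block's own z axis and vertical below 0.09 rad), for 0.02 s.
4. past the second pin (angle between the x axis of lever_knob and the x axis of sector, either way round above 0.77 rad and value of joint lock below 0.1 rad and z of step_block in the frame of pocket between -0.003 and 0.003 m and x of step_block in the frame of pocket between -0.005 and 0.005 m and y of step_block in the frame of pocket between -0.005 and 0.005 m and y of tall_end in the frame of pocket above 0.004 m and angle between step_block's own z axis and vertical below 0.09 rad), for 0.02 s.
5. the lever is held in its third click (angle between the x axis of lever_knob and the x axis of sector, either way round between 1.045 and 1.205 rad and value of joint lock below 0.1 rad and z of step_block in the frame of pocket between -0.003 and 0.003 m and x of step_block in the frame of pocket between -0.005 and 0.005 m and y of step_block in the frame of pocket between -0.005 and 0.005 m and y of tall_end in the frame of pocket above 0.004 m and angle between step_block's own z axis and vertical below 0.09 rad), for 0.3 s.
At the end, for the whole second after the job is handed in: Block flat in the pocket (3 mm in height, 5 mm off centre, tall end to the probe); locking bar shut (below 0.1 rad); the fingers hold the lever still in its third click (within 0.08 rad of midway between third and fourth pins) with at least 0.5 N (all of step 5 and contact force between the fingers and lever above 0.5 N and angular speed of lever below 0.15 rad/s); the arm keeps its last pose, push and grip.
It fails at once if the lever is pushed on to a fourth click (angle between the x axis of lever_knob and the x axis of sector, either way round above 1.26 rad).
It fails at once if the bottle with the red cap is shifted by more than 30 mm (distance of flux_bottle from where it was at the start of the episode above 0.03 m).
It fails at once if the red tray is shifted by more than 30 mm (distance of tray_reject from where it was at the start of the episode above 0.03 m).
It fails at once if the black box is shifted by more than 30 mm (distance of wrist_box from where it was at the start of the episode above 0.03 m).
It also fails if it takes over 72 s, if anything falls off the work surface, if the arm or the gripper's body presses on something with over 40 N, if the wrist force passes 120 N, or if a joint passes its speed limit or range.

ROBOT

A 6-joint arm with a two-finger parallel gripper is mounted at the origin on a cart in front of the work surface, level with it; the furniture and walls round the work are solid. World frame = base frame: x ahead of the robot, y to its left, z up, the work surface at z = 0. Lengths are in m, angles in rad, forces in N, time in s.
With the tool pointing down it reaches from about 0.25 to 0.775 m from the base axis. Payload 4 kg.
Tool frame: the origin (TCP) lies at the very end of the fingers, on their centre line; the grasp point (between the pads) lies 19 mm behind it; z points along the fingers, y is the line along which they close (so a half turn about z gives the same grasp; the last joint's range is limited). The gripper opens to 94 mm and grips with 3 to 60 N. Pads are 16 mm wide; open, the fingers measure 119 mm over their backs; the gripper's body (75 mm by 177 mm) begins 78 mm behind the grasp point.
Start: joints at [1.086, 0.087, 1.371, -0, 1.684, -0.103], TCP at [0.205, 0.51, 0.206] pointing down, gripper open.
Joint ranges: [-3.1, 3.1], [-0.76, 2.03], [0.27, 2.55], [-1.08, 4.22], [0.17, 2.65], [-2.57, 2.57]. Speed limits (rad/s): [2.79, 2.79, 3.14, 3.14, 3.14, 3.14].

INTERFACE

Orientations are given as [roll, pitch, yaw] about the fixed x, y, z axes, in that order (R = Rz(yaw) Ry(pitch) Rx(roll)).
In Python, from bench import robot, vision gives the robot as it stands.
- The arm moves only by the shell command python3 -m crank 'ROWS'. ROWS is JSON, a list of rows, each a list of 3 entries, a list of its own where there are three numbers: the closure, from 0 (fully open) to 1 (shut), then the shift along the tool's x, y, z in m, then the turn, a rotation vector about the tool's x, y, z in degrees. A call has 1 to 8 rows; each row shifts and turns the commanded pose from where the row before left it, along the tool's axes as they then stand; what a row does not reach is not made up. A row lasts 1/10 s, in which the tool goes at most 50 mm and 8.59 degrees, less where a joint would pass 70% of its speed; a pose out of reach is approached as far as the arm can. A call with a gripper value outside its range is refused whole. The fingers move at their own pace and stop on an object; the grip force is fixed at half the most. Time passes only in rows, so rows that do not move let the fingers close. It gives the time, the measured TCP pose, the force, the opening and the grip force at its end, in the units of the state.
- robot.get_obs(): the state, without advancing time (a new reading comes with each control period).
- vision.snapshot(name): name is "side" or "top"; returns a dict with "color" (480x640x3 uint8, red, green, blue), "z_map" (480x640 float32, m along the optical axis (not along the pixel's ray), 0 where there is no reading), "fx", "fy", "cx", "cy" (pixels), "R" (3x3) and "t" (3): a world point X has camera coordinates R X + t. Camera axes: x right, y down, z forward; pixel columns grow to the right and rows downward; lengths in m; the calibration is good to about 2 mm. A picture is of the moment at which its call begins.
- robot.close_job(): hands the job in; it is judged then, once.
The state is a dict: "time": time; "joint_positions": joint angles; "qvel": joint speeds; "joint_torque": joint torques, N m; "tool_pos": TCP position; "ee_rot": TCP orientation; "wrist_force": force on the tool from outside, world axes, zero at the start; "wrist_torque": the same for the moment, N m; "width": finger opening in m; "finger_force": force on a finger pad.
Only numpy, scipy, OpenCV 4.12 (cv2) and the standard library are available. Lean on these libraries where they do the work, as an engineer would, in place of code of your own. Each camera call takes 0.05 s, during which the arm holds its last target. There are 200 camera calls.

## Working session

There is one attempt and no reset: what is moved stays moved. The work goes in short steps, Python scripts to look and compute and a shell command to move; the robot and the scene stay as the last step left them, time stands still between calls to the robot, and variables do not carry over. Pictures are saved under pics/ and viewed, at most 10 in all, crops included, and the job is handed in when it is done.

```bash
ls; mkdir -p pics
python3 - <<'E'
from bench import robot, vision
import cv2, numpy as np
for n in ("top","side"):
    s=vision.snapshot(n); cv2.imwrite(f"pics/{n}0.png",s["color"][:,:,::-1]); np.savez(f"pics/{n}0.npz",**s)
    print(n,s["R"].round(3).tolist(),s["t"].round(3),s["fx"])
o=robot.get_obs(); print(o)
E
```

```text
pics
top [[-0.003, -1.0, 0.002], [-0.999, 0.003, -0.053], [0.053, -0.002, -0.999]] [0.095 0.56  1.135] 538.8313124718574
side [[0.886, -0.464, 0.018], [-0.275, -0.555, -0.786], [0.374, 0.691, -0.618]] [-0.482  0.174  0.767] 582.7201840136524
{'time': 0.1, 'joint_positions': array([ 1.08590175e+00,  8.79050956e-02,  1.37207747e+00,  1.72778091e-05,
        1.68361262e+00, -1.03091558e-01]), 'qvel': array([ 0.00127009, -0.00010746, -0.00215032, -0.00131777,  0.00060291,
       -0.00110688]), 'joint_torque': array([ 1.88633334e-03, -3.41248763e+01, -3.03300333e+01,  7.19983620e-02,
        3.04760481e-02, -1.10895703e-04]), 'tool_pos': array([0.20469173, 0.50996359, 0.20442113]), 'ee_rot': array([-3.13960252e+00, -2.23159526e-04,  2.75979134e+00]), 'wrist_force': array([-0.2544927 , -0.09068155, -0.57583292]), 'wrist_torque': array([-0.07130628, -0.00598323, -0.01648695]), 'finger_force': 0.0, 'width': 0.0938484965087104}
```

View pics/top0.png

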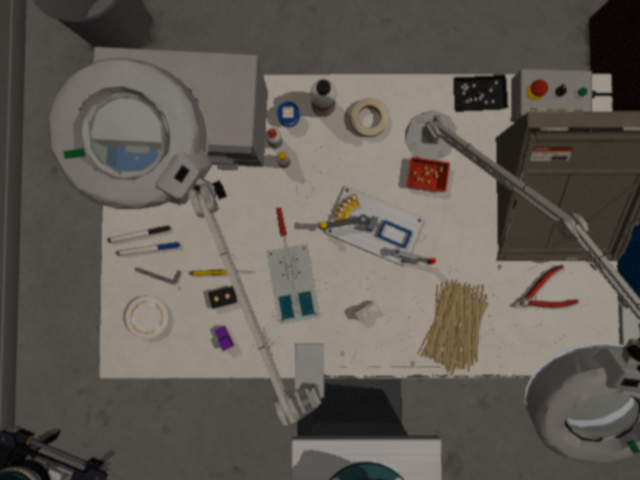

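View pics/side0.png

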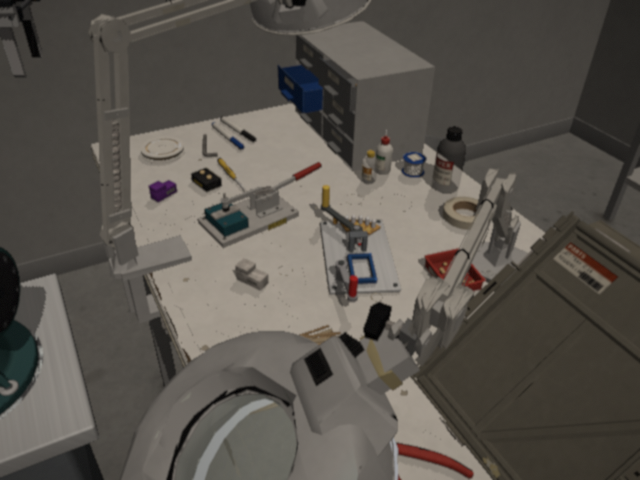

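The grey step block is at top (363,312), side (251,273). A purple look-alike is at top (222,338). The stand has its blue pocket at top (393,234), red knob at (432,261) and yellow knob at (324,225). Next I'll enlarge the crop and measure.

```bash
cat > h.py <<'E'
import numpy as np, cv2
def load(n): return dict(np.load(f"pics/{n}.npz"))
def pix2w(s,u,v,z=None,h=None):
    """world point from pixel with depth z, or intersect world height h"""
    r=np.stack([(np.asarray(u,float)-s["cx"])/s["fx"],(np.asarray(v,float)-s["cy"])/s["fy"],np.ones(np.shape(u))],-1)
    d=r@s["R"]; c=-s["R"].T@s["t"]
    k=np.asarray(z) if z is not None else (h-c[2])/d[...,2]
    return c+d*np.asarray(k)[...,None]
def cloud(s):
    v,u=np.mgrid[:480,:640]; return pix2w(s,u,v,z=s["z_map"])
def w2pix(s,X):
    c=np.asarray(X)@s["R"].T+s["t"]; return np.stack([s["cx"]+s["fx"]*c[...,0]/c[...,2],s["cy"]+s["fy"]*c[...,1]/c[...,2]],-1)
def hsv(s): return cv2.cvtColor(s["color"],cv2.COLOR_RGB2HSV)
E
python3 - <<'E'
from h import *
t=load("top0"); s=load("side0")
a=cv2.resize(t["color"][180:340,290:450],(480,480),interpolation=cv2.INTER_CUBIC)
b=cv2.resize(s["color"][170:320,220:420][:, :],(320,240),interpolation=cv2.INTER_CUBIC)
c=cv2.resize(s["color"][250:300,225:285],(288,240),interpolation=cv2.INTER_CUBIC)
im=np.zeros((480,800,3),np.uint8); im[:,:480]=a; im[:240,480:]=b; im[240:,480:768]=c
cv2.imwrite("pics/crop1.png",im[:,:,::-1])
for n,S,box in (("top",t,(180,340,290,450)),("side",s,(170,320,220,420))):
    H=hsv(S); P=cloud(S); r0,r1,c0,c1=box
    m0=np.zeros((480,640),bool); m0[r0:r1,c0:c1]=1
    h,sa,v=H[...,0].astype(int),H[...,1],H[...,2]
    for k,m in (("blue",(h>100)&(h<125)&(sa>110)),("red",((h<8)|(h>172))&(sa>140)),("yel",(h>18)&(h<32)&(sa>140))):
        m=m&m0; nn,l,st,ce=cv2.connectedComponentsWithStats(m.astype(np.uint8),connectivity=8)
        for i in range(1,nn):
            if st[i,4]>12:
                q=P[l==i]; q=q[np.isfinite(q).all(1)]
                print(n,k,st[i].tolist(),ce[i].round(1),np.median(q,0).round(4),"zmax",np.percentile(q[:,2],[5,95]).round(3))
                if k=="blue": print(cv2.minAreaRect(q[np.abs(q[:,2]-.018)<.006][:,:2].astype(np.float32)*1000))
# block & ground
P=cloud(t)
m=(P[...,2]>.01)&(P[...,2]<.04); m[:295]=0;m[330:]=0;m[:,:340]=0;m[:,390:]=0
q=P[m];print("block",m.sum(),cv2.minAreaRect(q[:,:2].astype(np.float32)*1000),np.percentile(q[:,2],[5,50,95]))
for lo,hi in((.014,.024),(.025,.035)):
    k=q[(q[:,2]>lo)&(q[:,2]<hi)]; print(len(k),k.mean(0).round(4),cv2.minAreaRect(k[:,:2].astype(np.float32)*1000))
print("table z",np.median(P[300:320,320:340,2]))
E
```

```text
top blue [378, 221, 33, 26, 128] [394.9 233.6] [ 0.5845 -0.064   0.0175] zmax [0.014 0.02 ]
((584.2238159179688, -61.73274612426758), (62.758338928222656, 37.244483947753906), 66.7969970703125)
top red [407, 180, 40, 11, 344] [428.2 184.5] [ 0.6914 -0.1405  0.0029] zmax [-0.002  0.022]
top red [428, 259, 8, 4, 25] [431.8 260.6] [ 0.5247 -0.1296  0.0705] zmax [0.057 0.073]
top yel [341, 201, 17, 19, 154] [348.5 209.2] [0.6383 0.0367 0.011 ] zmax [0.007 0.015]
top yel [320, 222, 7, 7, 41] [323.2 225. ] [0.598  0.0908 0.073 ] zmax [0.045 0.077]
side blue [348, 254, 28, 29, 248] [362.6 266.5] [ 0.5879 -0.0613  0.0172] zmax [0.013 0.02 ]
((585.0125122070312, -64.91798400878906), (66.96111297607422, 38.15603256225586), 66.81916809082031)
side red [295, 170, 18, 9, 78] [302.2 173.4] [0.5953 0.1702 0.0595] zmax [0.056 0.062]
side red [349, 276, 9, 21, 145] [352.6 285.5] [ 0.5243 -0.1377  0.0613] zmax [0.044 0.072]
side yel [226, 170, 9, 8, 39] [230.5 173.2] [0.5038 0.3056 0.0099] zmax [0.007 0.013]
side yel [323, 186, 6, 21, 116] [325.3 195.7] [0.5989 0.0846 0.0606] zmax [0.04  0.076]
side yel [269, 219, 17, 9, 48] [276.9 223.3] [0.5189 0.1128 0.0081] zmax [0.004 0.011]
side yel [366, 227, 5, 5, 19] [368.2 228.8] [0.6516 0.0236 0.0121] zmax [0.01  0.014]
block 251 ((421.8943176269531, 0.18114852905273438), (22.287019729614258, 47.87643814086914), 30.32212257385254) [0.01584114 0.02303084 0.0317194 ]
124 [ 0.4273 -0.0083  0.0194] ((421.8847351074219, 0.15707015991210938), (22.127485275268555, 47.881263732910156), 29.324352264404297)
116 [0.4159 0.0107 0.0293] ((416.0085754394531, 10.644811630249023), (21.5704402923584, 23.459575653076172), 28.426252365112305)
table z -0.0010745189518702736
```

View pics/crop1.png

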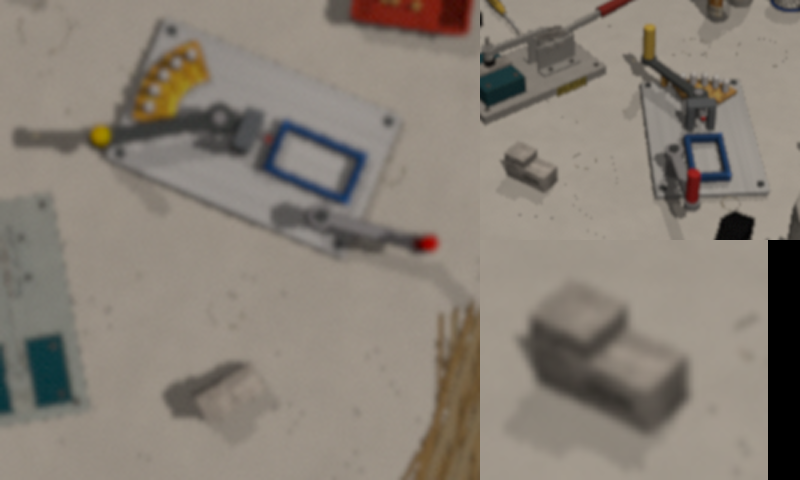

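The crop confirms it: the grey two-step block has its tall half to the upper left in the side view (tall centre at world 0.416, 0.011). Its low half points towards the stand. It is the only grey step block, and the purple one is left alone. The stand yaw is about -23°. I'll lift over the lamp arm while turning to the grasp yaw.

```bash
python3 -m crank '[[0,[0,0,-0.05],[0,0,0]],[0,[0,0,-0.05],[0,0,7.6]],[0,[0,0,-0.05],[0,0,7.6]],[0,[0,0,-0.05],[0,0,7.6]],[0,[0,0,-0.05],[0,0,7.6]],[0,[0,0,-0.05],[0,0,7.6]],[0,[0,0,0],[0,0,0]]]'
python3 - <<'E'
from h import *
from scipy.optimize import minimize
t=load("top0"); s=load("side0")
def ring(p,S):
    x,y,a=p; R=np.array([[np.cos(a),-np.sin(a)],[np.sin(a),np.cos(a)]]); K=8
    im=np.zeros((120*K,120*K),np.uint8)
    c=w2pix(S,np.array([.585,-.063,.018])).round()-60
    for w,l,col in((20,33,255),(14,27,0)):
        q=np.array([[-w,-l],[w,-l],[w,l],[-w,l]])/1000@R.T+[x,y]
        uv=w2pix(S,np.c_[q,np.full(4,.018)])-c
        cv2.fillPoly(im,[((uv+.5)*K*16).astype(np.int32)],col,shift=4)
    return cv2.GaussianBlur(cv2.resize(im,(120,120),interpolation=cv2.INTER_AREA).astype(np.float32)/255,(0,0),.9),c.astype(int)
def cost(p,SS):
    e=0
    for S in SS:
        m,c=ring(p,S); I=S["color"].astype(np.float32); b=(I[...,2]-I[...,0])[c[1]:c[1]+120,c[0]:c[0]+120]
        b=np.clip(b,0,None)
        w=np.zeros_like(b); w[35:85,35:85]=1
        e-=(np.corrcoef(m[w>0],b[w>0])[0,1])
    return e
for SS in((t,),(s,),(t,s)):
    r=minimize(cost,[.585,-.063,-.405],args=(SS,),method="Nelder-Mead",options=dict(initial_simplex=[[.585,-.063,-.405],[.588,-.063,-.405],[.585,-.06,-.405],[.585,-.063,-.36]]))
    print(r.x[:2].round(4),np.degrees(r.x[2]).round(2),r.fun)
# plate outline: bright plate height 8mm in top cloud
P=cloud(t); m=(P[...,2]>.004)&(P[...,2]<.012); m[:180]=0;m[275:]=0;m[:,:325]=0;m[:,430:]=0
n,l,st,ce=cv2.connectedComponentsWithStats(m.astype(np.uint8)); i=1+st[1:,4].argmax()
print("plate",cv2.minAreaRect(P[l==i][:,:2].astype(np.float32)*1000))
# block from side cloud
P=cloud(s); m=(P[...,2]>.006)&(P[...,2]<.04); m[:255]=0;m[295:]=0;m[:,:228]=0;m[:,275:]=0
q=P[m]
for lo,hi in((.016,.024),(.026,.034)):
    k=q[(q[:,2]>lo)&(q[:,2]<hi)]; print(len(k),k.mean(0).round(4),cv2.minAreaRect(k[:,:2].astype(np.float32)*1000))
E
```

```text
time: 0.8
tool_pos: [0.2051, 0.5106, 0.5143]
ee_rot: [3.127, -0.009, 2.095]
wrist_force: [0.8, -0.2, 0.1]
width: 0.0942
finger_force: 0.0
[ 0.5844 -0.0618] -22.96 -0.9639302686608998
[ 0.5846 -0.0663] -22.41 -0.8700931062857659
[ 0.5847 -0.0637] -23.91 -1.6753523063245062
plate ((603.8466796875, -19.393783569335938), (186.77838134765625, 114.7633285522461), 67.43522644042969)
238 [ 0.4242 -0.0096  0.0198] ((423.0844421386719, -3.063547134399414), (23.823884963989258, 49.64208221435547), 28.287364959716797)
171 [0.4162 0.0073 0.0297] ((416.77191162109375, 8.465447425842285), (24.307109832763672, 26.412242889404297), 29.153305053710938)
```

```bash
python3 -m crank '[[0,[-0.049,-0.0061,0],[0,0,0]],[0,[-0.049,-0.0061,0],[0,0,0]],[0,[-0.049,-0.0061,0],[0,0,0]],[0,[-0.049,-0.0061,0],[0,0,0]],[0,[-0.049,-0.0061,0],[0,0,0]],[0,[-0.049,-0.0061,0],[0,0,0]],[0,[-0.049,-0.0061,0],[0,0,0]],[0,[-0.049,-0.0061,0],[0,0,0]]]'; python3 -m crank '[[0,[-0.049,-0.0061,0],[0,0,0]],[0,[-0.049,-0.0061,0],[0,0,0]],[0,[-0.049,-0.0061,0],[0,0,1]],[0,[0,0,0],[0,0,0]],[0,[0,0,0],[0,0,0]]]'
```

```text
time: 1.6
tool_pos: [0.3596, 0.145, 0.5043]
ee_rot: [-3.14, -0.0, 2.098]
wrist_force: [0.8, 0.8, 0.1]
width: 0.0938
finger_force: 0.0
time: 2.1
tool_pos: [0.4177, 0.0095, 0.5038]
ee_rot: [-3.139, -0.002, 2.077]
wrist_force: [-0.0, -0.5, -0.1]
width: 0.094
finger_force: 0.0
```

```bash
python3 -m crank '[[0,[0,0,0.05],[0,0,0]],[0,[0,0,0.05],[0,0,0]],[0,[0,0,0.05],[0,0,0]],[0,[0,0,0.05],[0,0,0]],[0,[0,0,0.05],[0,0,0]],[0,[0,0,0.05],[0,0,0]],[0,[0,0,0.05],[0,0,0]],[0,[0,0,0.05],[0,0,0]]]'; python3 -m crank '[[0.3,[0,0,0.04],[0,0,0]],[0.4,[0,0,0.02],[0,0,0]],[0.4,[0,0,0],[0,0,0]],[0.4,[0,0,0],[0,0,0]]]'
python3 - <<'E'
from bench import vision
from h import *
s=vision.snapshot("side"); np.savez("pics/side1.npz",**s)
im=cv2.resize(s["color"][200:310,200:330],(780,660)[:2],interpolation=cv2.INTER_CUBIC)[:600]
cv2.imwrite("pics/side1.png",im[:,:,::-1])
E
```

```text
time: 2.9
tool_pos: [0.4166, 0.0126, 0.1038]
ee_rot: [3.14, 0.0, 2.083]
wrist_force: [0.4, 0.1, 0.5]
width: 0.094
finger_force: 0.0
time: 3.3
tool_pos: [0.4175, 0.0118, 0.0462]
ee_rot: [3.141, 0.0, 2.082]
wrist_force: [0.2, 0.0, 0.4]
width: 0.0654
finger_force: 0.0
```

View pics/side1.png

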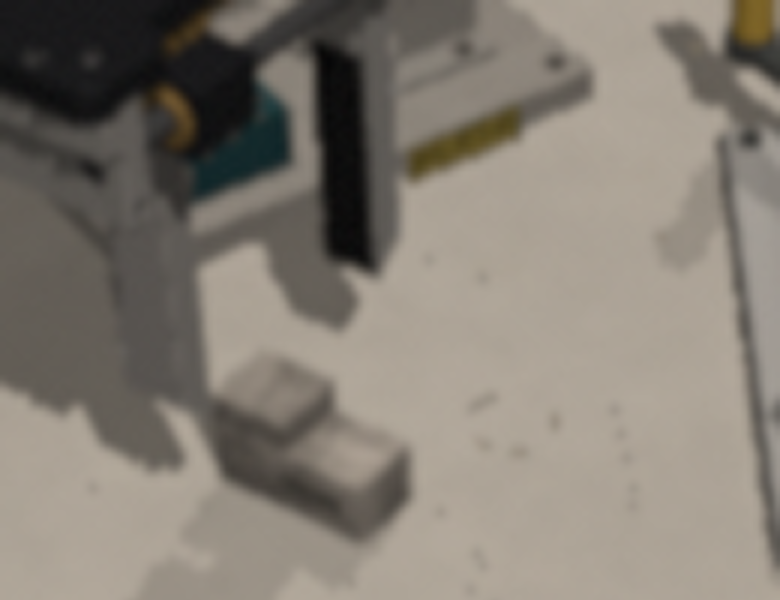

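The picture shows the open fingers above the tall half, with fingertips at about (260,245) and (231,267) in full-image pixels. I'll compare these with the projected TCP.

Run:
```python
from h import *
from bench import robot
s=load("side1"); o=robot.get_obs(); p=o["tool_pos"]; y=o["ee_rot"][2]; print(p,y)
tx=np.array([np.cos(y),np.sin(y),0]); ty=np.array([np.sin(y),-np.cos(y),0])
for sg in(1,-1):
  for d in (.0327,.045):
    for e in(-.008,.008):
      uv=w2pix(s,p+sg*ty*d+tx*e); print(sg,d,e,((uv-200)*6).round())
P=cloud(s)
# points near the fingertips
m=(P[...,2]>.047)&(P[...,2]<.10)&(np.linalg.norm(P[...,:2]-p[:2],axis=-1)<.06)
q=(P[m]-p); print(len(q))
a,b,z=q@tx,q@ty,q[:,2]
for sg in(1,-1):
  k=(b*sg>.02); print(sg,"tx",np.percentile(a[k],[2,50,98]).round(4),"ty",np.percentile(b[k],[2,50,98]).round(4),"z",np.percentile(z[k],[1]))
```

```text
[0.41844638 0.01140624 0.04717812] 2.081173231164554
1 0.0327 -0.008 [370. 272.]
1 0.0327 0.008 [322. 251.]
1 0.045 -0.008 [398. 249.]
1 0.045 0.008 [350. 228.]
-1 0.0327 -0.008 [210. 406.]
-1 0.0327 0.008 [161. 383.]
-1 0.045 -0.008 [178. 432.]
-1 0.045 0.008 [129. 409.]
712
1 tx [-0.0109 -0.0052  0.008 ] ty [0.0302 0.0328 0.0428] z [0.00129385]
-1 tx [-0.0107 -0.0061  0.0087] ty [-0.047  -0.045  -0.0349] z [0.00434751]
```

```bash
python3 -m crank '[[0.4,[-0.002,-0.002,0.016],[0,0,0]],[0.4,[0,0,0.016],[0,0,0]],[0.4,[0,0,0],[0,0,0]],[1,[0,0,0],[0,0,0]],[1,[0,0,0],[0,0,0]],[1,[0,0,0],[0,0,0]],[1,[0,0,0],[0,0,0]],[1,[0,0,0],[0,0,0]]]'
```

```text
time: 4.15
tool_pos: [0.4172, 0.0078, 0.014]
ee_rot: [3.14, 0.0, 2.079]
wrist_force: [0.1, 0.2, 1.4]
width: 0.0215
finger_force: 30.0
```

```bash
python3 -m crank '[[1,[0,0,-0.03],[0,0,0]],[1,[0,0,-0.04],[0,0,0]],[1,[0,0,-0.04],[0,0,0]],[1,[-0.0276,0.024,0],[0,0,0]],[1,[-0.0276,0.024,0],[0,0,0]],[1,[-0.0276,0.024,0],[0,0,0]],[1,[-0.0276,0.024,0],[0,0,0]],[1,[-0.0276,0.024,0],[0,0,0]]]'; python3 -m crank '[[1,[0,0,0],[0,0,7.4]],[1,[0,0,0],[0,0,7.4]],[1,[0,0,0],[0,0,7.4]],[1,[0,0,0],[0,0,7.4]],[1,[0,0,0],[0,0,7.4]],[1,[0,0,0],[0,0,7.4]],[1,[0,0,0],[0,0,7.4]],[1,[0,0,0],[0,0,0]]]'
python3 -m crank '[[1,[0,0,0.03],[0,0,0]],[1,[0,0,0.03],[0,0,0]],[1,[0,0,0],[0,0,0]],[1,[0,0,0],[0,0,0]]]'
python3 - <<'E'
from bench import vision,robot
from h import *
o=robot.get_obs(); print(o["tool_pos"],o["ee_rot"],o["wrist_force"])
s=vision.snapshot("side"); np.savez("pics/side2.npz",**s)
im=cv2.resize(s["color"][190:310,290:430],(700,600),interpolation=cv2.INTER_CUBIC)
cv2.imwrite("pics/side2.png",im[:,:,::-1])
p=o["tool_pos"]; y=o["ee_rot"][2]
tx=np.array([np.cos(y),np.sin(y),0]); ty=np.array([np.sin(y),-np.cos(y),0])
# expected block, own y from -34.5 to 13.5 along tx rel TCP (offset 10.5): low-end top corners at z=p-14+20mm
for n,(a,b,z) in {"lowend top+":(-.0345,.011,.006),"lowend top-":(-.0345,-.011,.006),"lowend bot+":(-.0345,.011,-.014),"lowend bot-":(-.0345,-.011,-.014)}.items():
    print(n,((w2pix(s,p+tx*a+ty*b+[0,0,z])-[290,190])*5).round())
P=cloud(s)-p; a,b,z=P@tx,P@ty,P[...,2]
m=(a<-.008)&(a>-.06)&(abs(b)<.02)&(abs(z-.006)<.004); print(m.sum(),"top of low half: tx",np.percentile(a[m],[2,98]),"ty",np.percentile(b[m],[2,98]),"z",np.median(z[m]))
E
```

```text
time: 4.95
tool_pos: [0.5895, -0.0548, 0.1226]
ee_rot: [-3.14, -0.001, 2.079]
wrist_force: [0.3, 1.0, -1.7]
width: 0.0215
finger_force: 30.0
time: 5.75
tool_pos: [0.5882, -0.0543, 0.1227]
ee_rot: [-3.14, 0.0, 1.175]
wrist_force: [0.0, 0.1, -2.2]
width: 0.0218
finger_force: 30.0
time: 6.15
tool_pos: [0.5881, -0.0542, 0.0629]
ee_rot: [-3.14, 0.0, 1.177]
wrist_force: [1.0, -1.1, -0.2]
width: 0.0215
finger_force: 30.0
[ 0.58807064 -0.0542117   0.06291762] [-3.13950571e+00  3.38034282e-04  1.17652083e+00] [ 1.02166379 -1.09063022 -0.22291467]
lowend top+ [409. 302.]
lowend top- [337. 305.]
lowend bot+ [404. 353.]
lowend bot- [333. 356.]
238 top of low half: tx [-0.03581803 -0.00871446] ty [-0.01618466  0.01675559] z 0.006105820087946745
```

View pics/side2.png

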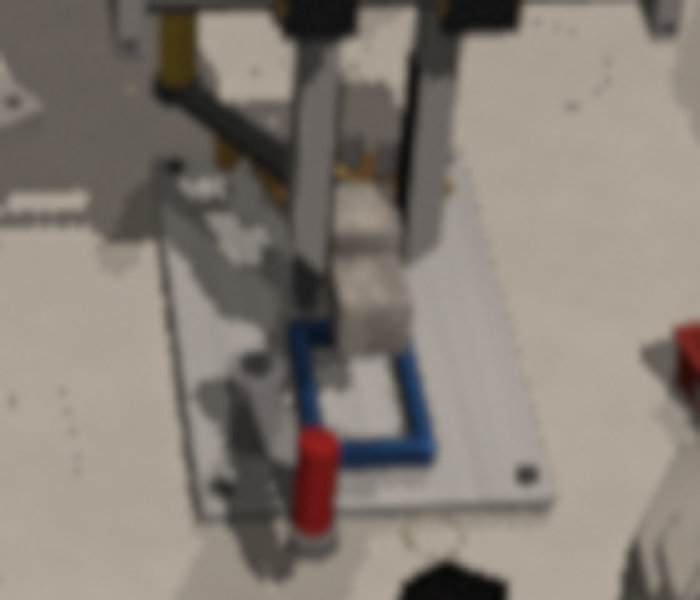

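The block in hand is where predicted, with its low end at crop (337–409, 303). The pocket is straight below it, so I'll lower it.

```bash
python3 -m crank '[[1,[0,0.001,0.02],[0,0,0]],[1,[0,0,0.01],[0,0,0]],[1,[0,0,0.003],[0,0,0]],[1,[0,0,0.003],[0,0,0]],[1,[0,0,0],[0,0,0]],[1,[0,0,0],[0,0,0]]]'
```

```text
time: 6.8
tool_pos: [0.59, -0.0548, 0.0282]
ee_rot: [3.14, -0.0, 1.175]
wrist_force: [0.3, 0.0, -1.3]
width: 0.0222
finger_force: 30.0
```

```bash
python3 -m crank '[[1,[0,0,0.003],[0,0,0]],[1,[0,0,0.002],[0,0,0]],[1,[0,0,0.001],[0,0,0]],[1,[0,0,0],[0,0,0]],[1,[0,0,0],[0,0,0]]]'
```

```text
time: 7.3
tool_pos: [0.5896, -0.0547, 0.022]
ee_rot: [3.141, -0.0, 1.175]
wrist_force: [-1.2, -0.7, 2.2]
width: 0.0221
finger_force: 30.0
```

```bash
python3 -m crank '[[0.6,[0,0,0],[0,0,0]],[0.55,[0,0,0],[0,0,0]],[0.55,[0,0,0],[0,0,0]],[0.55,[0,0,-0.03],[0,0,0]],[0.55,[0,0,-0.05],[0,0,0]],[0.55,[0,0,-0.03],[0,0,0]],[0.55,[0,0,0],[0,0,0]]]'
python3 - <<'E'
from bench import vision,robot
from h import *
s=vision.snapshot("side"); np.savez("pics/side3.npz",**s)
t=vision.snapshot("top"); np.savez("pics/top3.npz",**t)
im=cv2.resize(s["color"][190:310,290:430],(700,600),interpolation=cv2.INTER_CUBIC)
cv2.imwrite("pics/side3.png",im[:,:,::-1])
P=cloud(s); a=np.radians(-22.8); Rz=np.array([[np.cos(a),-np.sin(a)],[np.sin(a),np.cos(a)]])
L=(P[...,:2]-[.5848,-.0655])@Rz
for lo,hi in((.024,.032),(.034,.042)):
    m=(P[...,2]>lo)&(P[...,2]<hi)&(abs(L)<.03).all(-1); print(m.sum(),np.percentile(L[m],[3,97],axis=0).round(4),np.median(P[m][:,2]))
H=hsv(s);h,sa=H[...,0].astype(int),H[...,1]
m=((h<8)|(h>172))&(sa>140); m[:260]=0;m[310:]=0;m[:,:340]=0;m[:,365:]=0
q=P[m]; print("knob",np.median(q,0),np.median((q[:,:2]-[.5848,-.0655])@Rz,0), w2pix(s,np.array([.5,-.14,.05])))
E
```

```text
time: 8.0
tool_pos: [0.5932, -0.0554, 0.1382]
ee_rot: [3.13, -0.003, 1.175]
wrist_force: [1.2, -0.1, -0.0]
width: 0.0424
finger_force: 0.0
203 [[-0.01   -0.0241]
 [ 0.0113  0.0049]] 0.02811589042395124
173 [[-0.0286 -0.0181]
 [ 0.0112  0.0241]] 0.03795043914883156
knob [ 0.52462638 -0.13765027  0.06024393] [-0.02762216 -0.09010527] [338.24554749 297.18846487]
```

View pics/side3.png

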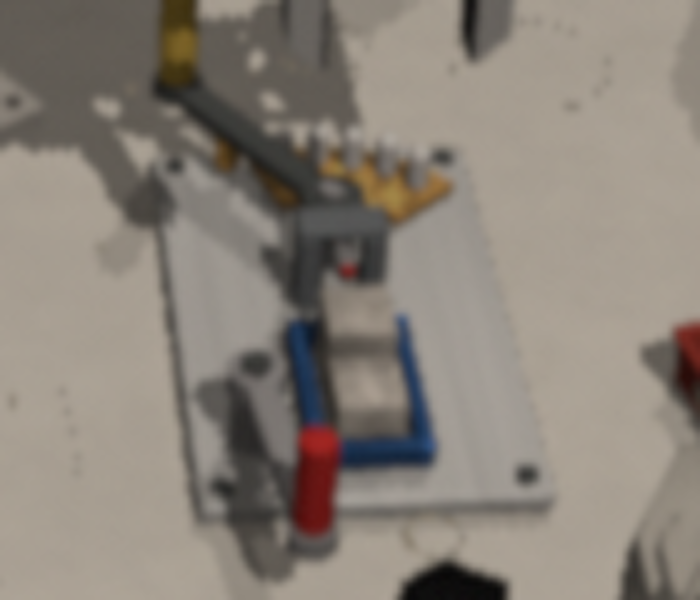

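The block is seated: tops at 28 and 38 mm above the table, centred, at crop (365,360). The red knob at crop (317,480) puts the lock at about 1.43 rad. Next I'll cage the red knob.

```bash
python3 -m crank '[[0.55,[-0.0486,-0.0133,0],[0,0,0]],[0.55,[-0.0486,-0.0133,0],[0,0,-8]],[0.55,[0,0,0.02],[0,0,0]],[0.55,[0,0,0.03],[0,0,0]],[0.55,[0,0,0.03],[0,0,0]],[0.55,[0,0,0.013],[0,0,0]],[0.55,[0,0,0],[0,0,0]]]'; python3 -m crank '[[0.75,[0,0,0],[0,0,0]],[0.75,[0,0,0],[0,0,0]],[0.75,[0,0,0],[0,0,0]]]'
python3 - <<'E'
from bench import vision,robot
from h import *
s=vision.snapshot("side"); np.savez("pics/side4.npz",**s)
o=robot.get_obs();print(o["tool_pos"],o["ee_rot"])
im=cv2.resize(s["color"][210:310,290:410],(720,600),interpolation=cv2.INTER_CUBIC)
cv2.imwrite("pics/side4.png",im[:,:,::-1])
E
```

```text
time: 8.8
tool_pos: [0.5256, -0.1317, 0.0342]
ee_rot: [-3.133, -0.001, 1.312]
wrist_force: [-0.3, 0.6, 0.0]
width: 0.0425
finger_force: 0.0
time: 9.1
tool_pos: [0.5299, -0.1331, 0.0402]
ee_rot: [3.138, 0.0, 1.312]
wrist_force: [-0.1, -0.6, -0.2]
width: 0.0243
finger_force: 0.0
[ 0.52973335 -0.13302151  0.04002109] [3.13873246e+00 1.57544716e-04 1.31198006e+00]
```

View pics/side4.png

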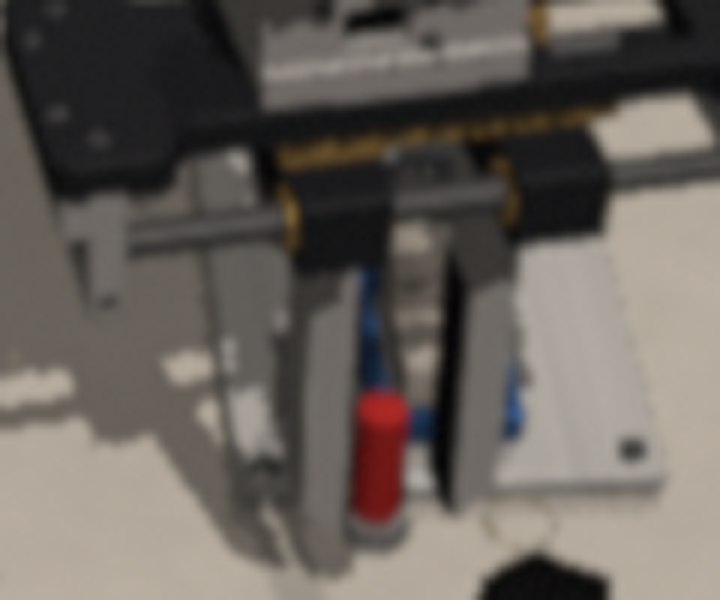

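The red knob (crop 380,455) is between the fingers, nearer the left one. I'll check how it sits in the tool frame.

Run:
```python
from h import *
s=load("side4"); p=np.array([.5297,-.133,.040]); y=1.312
tx=np.array([np.cos(y),np.sin(y),0]); ty=np.array([np.sin(y),-np.cos(y),0])
P=cloud(s)-p; H=hsv(s);h,sa=H[...,0].astype(int),H[...,1]
a,b=P@tx,P@ty
m=((h<8)|(h>172))&(sa>140)&(abs(a)<.04)&(abs(b)<.04)
print("knob tx",np.percentile(a[m],[3,50,97]),"ty",np.percentile(b[m],[3,50,97]))
for sg in(1,-1):
  f=(P[...,2]>.002)&(P[...,2]<.035)&(abs(a)<.03)&(b*sg>.009)&(b*sg<.04)&~m
  print(sg,f.sum(),"finger tx",np.percentile(a[f],[3,50,97]),"ty",np.percentile(b[f],[3,50,97]))
```

```text
knob tx [-0.00863029 -0.00616877  0.0008968 ] ty [-0.00835624 -0.00399434  0.00181766]
1 198 finger tx [-0.01150321 -0.0092022   0.00660112] ty [0.01245568 0.01531079 0.02431916]
-1 174 finger tx [-0.01201208 -0.00969919  0.00695763] ty [-0.02408119 -0.01967186 -0.01214906]
```

```bash
python3 -m crank '[[0.75,[0,0.003,-0.004],[0,0,0]],[0.75,[0.00027,0.00628,0],[0,0,-5]],[0.75,[0.00027,0.00628,0],[0,0,-5]],[0.75,[0.00027,0.00628,0],[0,0,-5]],[0.75,[0.00027,0.00628,0],[0,0,-5]],[0.75,[0.00027,0.00628,0],[0,0,-5]],[0.75,[0.00027,0.00628,0],[0,0,-5]],[0.75,[0,0,0],[0,0,0]]]'
python3 -m crank '[[0.75,[0.00027,0.00628,0],[0,0,-5]],[0.75,[0.00027,0.00628,0],[0,0,-5]],[0.75,[0.00027,0.00628,0],[0,0,-5]],[0.75,[0.00027,0.00628,0],[0,0,-5]],[0.75,[0.00027,0.00628,0],[0,0,-5]],[0.75,[0.00027,0.00628,0],[0,0,-5]],[0.75,[0.00027,0.00628,0],[0,0,-5]],[0.75,[0,0,0],[0,0,0]]]'
```

```text
time: 9.95
tool_pos: [0.5698, -0.1334, 0.0431]
ee_rot: [3.141, 0.0, 1.836]
wrist_force: [0.1, 0.0, -0.2]
width: 0.0232
finger_force: 0.0
time: 10.75
tool_pos: [0.6058, -0.1098, 0.0429]
ee_rot: [3.141, 0.001, 2.445]
wrist_force: [0.9, -0.9, -0.0]
width: 0.0236
finger_force: 0.0
```

```bash
python3 -m crank '[[0.75,[0.0003,0.0063,0],[0,0,-5]],[0.75,[0.0003,0.0063,0],[0,0,-5]],[0.75,[0.0003,0.0063,0],[0,0,-5]],[0.75,[0,0.003,0],[0,0,-1]],[0.75,[0,0.002,0],[0,0,0]],[0.75,[0,0,0],[0,0,0]]]'
python3 - <<'E'
from bench import vision,robot
from h import *
s=vision.snapshot("side"); np.savez("pics/side5.npz",**s)
o=robot.get_obs();p=o["tool_pos"];print(p,o["ee_rot"],o["wrist_force"])
y=o["ee_rot"][2]
tx=np.array([np.cos(y),np.sin(y),0]); ty=np.array([np.sin(y),-np.cos(y),0])
P=cloud(s); H=hsv(s);h,sa=H[...,0].astype(int),H[...,1]
m=((h<8)|(h>172))&(sa>140)&(np.linalg.norm(P-p,axis=-1)<.05)
q=P[m]; print(m.sum(),np.median(q,0)); a=np.radians(-22.8); Rz=np.array([[np.cos(a),-np.sin(a)],[np.sin(a),np.cos(a)]])
print("stand",np.percentile((q[:,:2]-[.5848,-.0655])@Rz,[3,50,97],axis=0), "tool", np.percentile((q-p)@tx,[3,97]),np.percentile((q-p)@ty,[3,97]))
E
```

```text
time: 11.35
tool_pos: [0.6177, -0.0896, 0.0428]
ee_rot: [3.141, 0.001, 2.723]
wrist_force: [0.1, 0.2, 0.4]
width: 0.0235
finger_force: 0.1
[ 0.61754399 -0.08954542  0.04267379] [3.14113601e+00 2.56456904e-04 2.72374074e+00] [-0.48959186  0.38694041  1.19458958]
5 [ 0.61648101 -0.07785149  0.05329035]
stand [[ 0.03051683 -0.01802935]
 [ 0.03387129  0.00096634]
 [ 0.03425028  0.00194687]] tool [0.00547915 0.00881452] [-0.00872885  0.01131704]
```

```bash
python3 -m crank '[[0.75,[0,0.001,0],[0,0,0]],[0.75,[0,0.001,0],[0,0,0]],[0.75,[0,0,0],[0,0,0]],[0.75,[0,0,0],[0,0,0]]]'; python3 -m crank '[[0.75,[0,0.001,0],[0,0,0]],[0.75,[0,0.001,0],[0,0,0]],[0.75,[0,0,0],[0,0,0]],[0.75,[0,0,0],[0,0,0]]]'
```

```text
time: 11.8
tool_pos: [0.6182, -0.0883, 0.0426]
ee_rot: [-3.141, 0.0, 2.725]
wrist_force: [-1.3, -2.8, 1.5]
width: 0.0236
finger_force: 1.3
time: 12.2
tool_pos: [0.6182, -0.0882, 0.0425]
ee_rot: [-3.137, -0.0, 2.725]
wrist_force: [-2.6, -7.6, 1.6]
width: 0.0234
finger_force: 3.6
```

The lock is at its stop: 8 N with no movement. I'll back off, lift and go over to the yellow knob.

```bash
python3 -m crank '[[0.75,[0,-0.006,0],[0,0,0]],[0.55,[0,0,0],[0,0,0]],[0.55,[0,0,-0.03],[0,0,0]],[0.55,[0,0,-0.05],[0,0,0]],[0.55,[0.0222,0.0388,-0.01],[0,0,0]],[0.55,[0.0222,0.0388,0],[0,0,0]],[0.55,[0.0222,0.0388,0],[0,0,0]],[0.55,[0.0222,0.0388,0],[0,0,0]]]'; python3 -m crank '[[0.55,[0,0,0],[0,0,8]],[0.55,[0,0,0],[0,0,8]],[0.55,[0,0,0],[0,0,8]],[0.55,[0,0,0],[0,0,8]],[0.55,[0,0,0],[0,0,8]],[0.55,[0,0,0],[0,0,8]],[0.55,[0,0,0],[0,0,7.7]],[0.55,[0,0,0],[0,0,0]]]'
python3 - <<'E'
from bench import vision,robot
from h import *
s=vision.snapshot("side"); np.savez("pics/side6.npz",**s)
o=robot.get_obs();print(o["tool_pos"],o["ee_rot"],o["wrist_force"])
im=cv2.resize(s["color"][180:300,290:430],(700,600),interpolation=cv2.INTER_CUBIC)
cv2.imwrite("pics/side6.png",im[:,:,::-1])
P=cloud(s); H=hsv(s);h,sa=H[...,0].astype(int),H[...,1]
m=((h<8)|(h>172))&(sa>140)&(np.linalg.norm(P-[.613,-.093,.055],axis=-1)<.035)
q=P[m];a=np.radians(-22.8); Rz=np.array([[np.cos(a),-np.sin(a)],[np.sin(a),np.cos(a)]])
print("lock knob stand",m.sum(),np.percentile((q[:,:2]-[.5848,-.0655])@Rz,[3,50,97],axis=0))
m=(h>18)&(h<32)&(sa>130)&(np.linalg.norm(P-[.6,.09,.055],axis=-1)<.03); q=P[m]; print("yel",m.sum(),np.percentile(q,[3,50,97],axis=0))
piv=np.array([.6154-.0014,.0064-.002])
for sg in range(0,8):
    r=.05+.05*sg; sx=np.radians(100.4)+r
    print(round(r,2),[((w2pix(s,np.array([*(piv+.05*np.array([np.cos(sx-k),np.sin(sx-k)])),.028]))-[290,180])*5).round().astype(int).tolist() for k in(.5,.75,1,1.25,1.5)])
E
```

```text
time: 13.0
tool_pos: [0.5978, 0.0889, 0.1327]
ee_rot: [3.14, -0.0, 2.725]
wrist_force: [1.1, -0.4, -0.0]
width: 0.0425
finger_force: 0.0
time: 13.8
tool_pos: [0.598, 0.0874, 0.1323]
ee_rot: [3.142, -0.001, 1.754]
wrist_force: [-0.2, 0.0, 0.3]
width: 0.0422
finger_force: 0.0
[0.59803266 0.08717287 0.13233656] [-3.14156139e+00 -1.09770598e-03  1.75654644e+00] [ 0.26247255 -0.00582337 -0.59531543]
lock knob stand 108 [[ 0.03195341 -0.02198591]
 [ 0.03555422 -0.01915278]
 [ 0.04003837 -0.01341542]]
yel 121 [[0.5948732  0.08137064 0.03907872]
 [0.5990778  0.08472891 0.05958337]
 [0.60412421 0.0889822  0.07638664]]
0.05 [[289, 180], [324, 179], [360, 183], [393, 192], [423, 205]]
0.1 [[282, 181], [317, 179], [353, 182], [387, 189], [417, 202]]
0.15 [[275, 182], [310, 179], [346, 181], [380, 187], [412, 199]]
0.2 [[269, 183], [303, 179], [338, 180], [373, 186], [406, 196]]
0.25 [[262, 185], [296, 180], [331, 179], [367, 184], [399, 194]]
0.3 [[256, 187], [289, 180], [324, 179], [360, 183], [393, 192]]
0.35 [[249, 188], [282, 181], [317, 179], [353, 182], [387, 189]]
0.4 [[243, 191], [275, 182], [310, 179], [346, 181], [380, 187]]
```

View pics/side6.png

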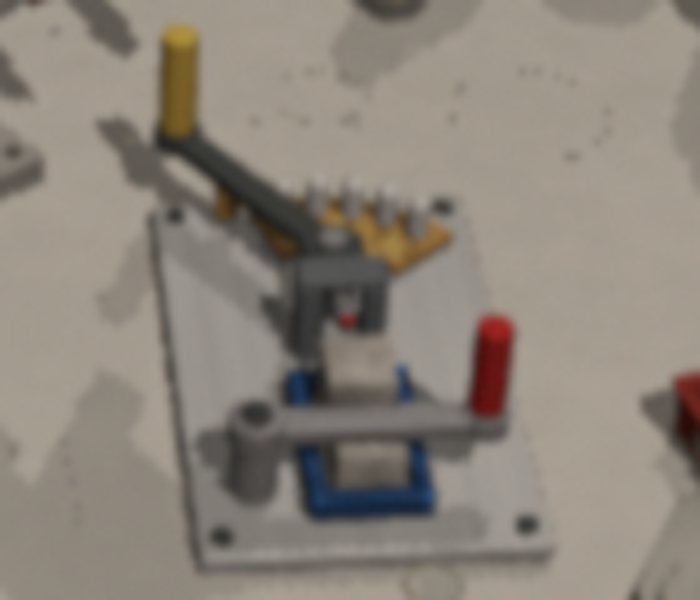

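The lock bar lies shut across the low end, with its knob at crop (493,365). The block is seated. The yellow knob is at crop (180,80), and pin tops at (287,185)…(418,205) suggest the lever rests at about 0.10 rad on the sector. Next I'll lower onto the knob.

```bash
python3 -m crank '[[0.55,[0.0027,0.0036,0.03],[0,0,0]],[0.55,[0,0,0.03],[0,0,0]],[0.55,[0,0,0.026],[0,0,0]],[0.55,[0,0,0],[0,0,0]],[0.7,[0,0,0],[0,0,0]],[0.7,[0,0,0],[0,0,0]],[0.7,[0,0,0],[0,0,0]]]'
python3 - <<'E'
from bench import vision,robot
from h import *
s=vision.snapshot("side"); o=robot.get_obs();p=o["tool_pos"];y=o["ee_rot"][2];print(p,y,o["wrist_force"],o["width"])
tx=np.array([np.cos(y),np.sin(y),0]); ty=np.array([np.sin(y),-np.cos(y),0])
P=cloud(s)-p; H=hsv(s);h,sa=H[...,0].astype(int),H[...,1]; a,b=P@tx,P@ty
m=(h>18)&(h<32)&(sa>130)&(abs(a)<.03)&(abs(b)<.03)
print("knob",m.sum(),np.percentile(a[m],[3,50,97]).round(4),np.percentile(b[m],[3,50,97]).round(4))
for sg in(1,-1):
  f=(P[...,2]>.002)&(P[...,2]<.035)&(abs(a)<.03)&(b*sg>.009)&(b*sg<.04)&~m
  print(sg,f.sum(),"finger tx",np.percentile(a[f],[3,50,97]).round(4),"ty",np.percentile(b[f],[3,50,97]).round(4))
E
```

```text
time: 14.55
tool_pos: [0.6027, 0.0899, 0.0489]
ee_rot: [3.137, 0.0, 1.754]
wrist_force: [0.9, 0.1, 0.7]
width: 0.0283
finger_force: 0.0
[0.60251049 0.08988527 0.0485817 ] 1.7537780254418407 [-0.26049616  0.22122814 -0.12755769] 0.0282293708329303
knob 146 [-0.0214 -0.006   0.0018] [-0.0241 -0.0034  0.0166]
1 178 finger tx [-0.0118 -0.0078  0.0068] ty [0.0132 0.0158 0.0256]
-1 150 finger tx [-0.0124 -0.0084  0.0069] ty [-0.0273 -0.0248 -0.0168]
```

```bash
python3 -m crank '[[0.7,[0,0.0055,0.002],[0,0,0]],[0.7,[-0.0002,0.0059,0],[0,0,4]],[0.7,[-0.0002,0.0059,0],[0,0,4]],[0.7,[0,0,0],[0,0,0]],[0.7,[0,0,0],[0,0,0]]]'; python3 -m crank '[[0.7,[-0.0002,0.0059,0],[0,0,4]],[0.7,[-0.0002,0.0059,0],[0,0,4]],[0.7,[0,0,0],[0,0,0]],[0.7,[0,0,0],[0,0,0]]]'
```

```text
time: 15.1
tool_pos: [0.6177, 0.0917, 0.0448]
ee_rot: [-3.14, 0.001, 1.615]
wrist_force: [-4.7, -1.0, 3.0]
width: 0.0281
finger_force: 2.2
time: 15.5
tool_pos: [0.6287, 0.0914, 0.0443]
ee_rot: [-3.138, 0.001, 1.475]
wrist_force: [-5.7, -1.9, 3.7]
width: 0.0281
finger_force: 2.7
```

```bash
cat > a.py <<'E'
from bench import robot
import numpy as np
o=robot.get_obs(); p=o["tool_pos"]; y=o["ee_rot"][2]; ty=np.array([np.sin(y),-np.cos(y)])
k=p[:2]-ty*(o["width"]/2-.007)-[.6154,.0064]; th=np.arctan2(k[1],k[0])
f=o["wrist_force"]; print(f"   travel {np.radians(100.4)-th:.3f} r {np.hypot(*k):.4f} push {-f[:2]@ty:.2f} finger {o['finger_force']:.1f} psi-th {y-th:.3f}")
E
python3 -m crank '[[0.7,[-0.0001,0.0045,0],[0,0,3]],[0.7,[0,0,0],[0,0,0]],[0.7,[0,0,0],[0,0,0]]]';python3 a.py
python3 -m crank '[[0.7,[-0.0001,0.003,0],[0,0,2]],[0.7,[0,0,0],[0,0,0]],[0.7,[0,0,0],[0,0,0]]]';python3 a.py
python3 -m crank '[[0.7,[-0.0001,0.003,0],[0,0,2]],[0.7,[0,0,0],[0,0,0]],[0.7,[0,0,0],[0,0,0]]]';python3 a.py
python3 -m crank '[[0.7,[-0.0001,0.003,0],[0,0,2]],[0.7,[0,0,0],[0,0,0]],[0.7,[0,0,0],[0,0,0]]]';python3 a.py
python3 -m crank '[[0.7,[-0.0001,0.003,0],[0,0,2]],[0.7,[0,0,0],[0,0,0]],[0.7,[0,0,0],[0,0,0]]]';python3 a.py
```

```text
time: 15.8
tool_pos: [0.6325, 0.0907, 0.0443]
ee_rot: [-3.137, 0.002, 1.423]
wrist_force: [-7.4, -2.5, 3.5]
width: 0.0283
finger_force: 3.3
   travel 0.299 r 0.0859 push 6.94 finger 3.3 psi-th -0.031
time: 16.1
tool_pos: [0.6356, 0.0901, 0.0442]
ee_rot: [-3.138, 0.002, 1.388]
wrist_force: [-6.8, -2.9, 3.3]
width: 0.0281
finger_force: 3.0
   travel 0.336 r 0.0860 push 6.13 finger 3.0 psi-th -0.028
time: 16.4
tool_pos: [0.6391, 0.0897, 0.0441]
ee_rot: [-3.139, 0.001, 1.353]
wrist_force: [-5.7, -1.9, 1.8]
width: 0.0278
finger_force: 2.2
   travel 0.379 r 0.0865 push 5.18 finger 2.2 psi-th -0.020
time: 16.7
tool_pos: [0.6423, 0.0891, 0.0441]
ee_rot: [-3.139, 0.001, 1.318]
wrist_force: [-4.6, -1.8, 1.9]
width: 0.0282
finger_force: 2.1
   travel 0.415 r 0.0868 push 4.01 finger 2.1 psi-th -0.019
time: 17.0
tool_pos: [0.6457, 0.0884, 0.044]
ee_rot: [-3.14, 0.001, 1.283]
wrist_force: [-4.3, -0.6, 1.0]
width: 0.0286
finger_force: 1.8
   travel 0.452 r 0.0872 push 3.90 finger 1.8 psi-th -0.017
```

```bash
python3 -m crank '[[0.7,[-0.0003,0.003,0],[0,0,2]],[0.7,[0,0,0],[0,0,0]],[0.7,[0,0,0],[0,0,0]]]' >/dev/null;python3 a.py
python3 -m crank '[[0.7,[-0.0003,0.003,0],[0,0,2]],[0.7,[0,0,0],[0,0,0]],[0.7,[0,0,0],[0,0,0]]]'>/dev/null;python3 a.py
python3 -m crank '[[0.7,[-0.0003,0.003,0],[0,0,2]],[0.7,[0,0,0],[0,0,0]],[0.7,[0,0,0],[0,0,0]]]'>/dev/null;python3 a.py
python3 -m crank '[[0.7,[-0.0003,0.003,0],[0,0,2]],[0.7,[0,0,0],[0,0,0]],[0.7,[0,0,0],[0,0,0]]]';python3 a.py
```

```text
travel 0.493 r 0.0875 push 2.84 finger 1.3 psi-th -0.011
   travel 0.503 r 0.0874 push 6.96 finger 3.4 psi-th -0.036
   travel 0.521 r 0.0873 push 9.75 finger 5.0 psi-th -0.052
time: 18.2
tool_pos: [0.6552, 0.0843, 0.044]
ee_rot: [-3.137, 0.001, 1.144]
wrist_force: [-7.8, -0.2, 2.1]
width: 0.028
finger_force: 3.4
   travel 0.573 r 0.0874 push 7.04 finger 3.4 psi-th -0.035
```

First click felt: the push went 2.8→7 N at travel 0.50. Next the second.

```bash
python3 -m crank '[[0.7,[-0.0003,0.003,0],[0,0,2]],[0.7,[0,0,0],[0,0,0]],[0.7,[0,0,0],[0,0,0]]]' >/dev/null;python3 a.py
python3 -m crank '[[0.7,[-0.0003,0.003,0],[0,0,2]],[0.7,[0,0,0],[0,0,0]],[0.7,[0,0,0],[0,0,0]]]'>/dev/null;python3 a.py
python3 -m crank '[[0.7,[-0.0003,0.003,0],[0,0,2]],[0.7,[0,0,0],[0,0,0]],[0.7,[0,0,0],[0,0,0]]]'>/dev/null;python3 a.py
python3 -m crank '[[0.7,[-0.0003,0.003,0],[0,0,2]],[0.7,[0,0,0],[0,0,0]],[0.7,[0,0,0],[0,0,0]]]'>/dev/null;python3 a.py
python3 -m crank '[[0.7,[-0.0003,0.003,0],[0,0,2]],[0.7,[0,0,0],[0,0,0]],[0.7,[0,0,0],[0,0,0]]]';python3 a.py
```

```text
travel 0.612 r 0.0875 push 4.77 finger 2.8 psi-th -0.032
   travel 0.650 r 0.0876 push 4.70 finger 2.3 psi-th -0.028
   travel 0.692 r 0.0876 push 5.00 finger 2.2 psi-th -0.022
   travel 0.734 r 0.0876 push 3.66 finger 1.8 psi-th -0.015
time: 19.7
tool_pos: [0.6685, 0.076, 0.0441]
ee_rot: [-3.138, -0.0, 0.969]
wrist_force: [-5.5, 2.6, -0.5]
width: 0.0283
finger_force: 3.1
   travel 0.751 r 0.0875 push 5.97 finger 3.1 psi-th -0.032
```

Second click at travel 0.75. The third is expected near 1.00, so I'll take smaller steps towards the end.

```bash
python3 -m crank '[[0.7,[-0.0003,0.003,0],[0,0,2]],[0.7,[0,0,0],[0,0,0]],[0.7,[0,0,0],[0,0,0]]]' >/dev/null;python3 a.py
python3 -m crank '[[0.7,[-0.0003,0.003,0],[0,0,2]],[0.7,[0,0,0],[0,0,0]],[0.7,[0,0,0],[0,0,0]]]'>/dev/null;python3 a.py
python3 -m crank '[[0.7,[-0.0003,0.003,0],[0,0,2]],[0.7,[0,0,0],[0,0,0]],[0.7,[0,0,0],[0,0,0]]]'>/dev/null;python3 a.py
python3 -m crank '[[0.7,[-0.0003,0.003,0],[0,0,2]],[0.7,[0,0,0],[0,0,0]],[0.7,[0,0,0],[0,0,0]]]'>/dev/null;python3 a.py
python3 -m crank '[[0.7,[-0.0003,0.003,0],[0,0,2]],[0.7,[0,0,0],[0,0,0]],[0.7,[0,0,0],[0,0,0]]]';python3 a.py
```

```text
travel 0.762 r 0.0873 push 11.69 finger 5.4 psi-th -0.055
   travel 0.807 r 0.0874 push 8.78 finger 4.1 psi-th -0.046
   travel 0.852 r 0.0875 push 6.48 finger 3.2 psi-th -0.035
   travel 0.893 r 0.0876 push 4.40 finger 2.7 psi-th -0.029
time: 21.2
tool_pos: [0.6802, 0.0654, 0.0442]
ee_rot: [-3.14, -0.001, 0.795]
wrist_force: [-3.8, 4.0, -1.0]
width: 0.0284
finger_force: 2.5
   travel 0.932 r 0.0876 push 5.52 finger 2.5 psi-th -0.026
```

```bash
python3 -m crank '[[0.7,[-0.0002,0.002,0],[0,0,1.3]],[0.7,[0,0,0],[0,0,0]],[0.7,[0,0,0],[0,0,0]]]' >/dev/null;python3 a.py
python3 -m crank '[[0.7,[-0.0002,0.002,0],[0,0,1.3]],[0.7,[0,0,0],[0,0,0]],[0.7,[0,0,0],[0,0,0]]]'>/dev/null;python3 a.py
python3 -m crank '[[0.7,[-0.0002,0.002,0],[0,0,1.3]],[0.7,[0,0,0],[0,0,0]],[0.7,[0,0,0],[0,0,0]]]';python3 a.py
```

```text
travel 0.958 r 0.0876 push 4.63 finger 2.4 psi-th -0.023
   travel 0.988 r 0.0874 push 5.37 finger 2.2 psi-th -0.016
time: 22.1
tool_pos: [0.6838, 0.0609, 0.0443]
ee_rot: [-3.139, -0.001, 0.726]
wrist_force: [-4.0, 6.7, -2.5]
width: 0.0283
finger_force: 3.3
   travel 0.998 r 0.0873 push 7.68 finger 3.3 psi-th -0.028
```

```bash
python3 -m crank '[[0.7,[-0.0001,0.001,0],[0,0,0.7]],[0.7,[0,0,0],[0,0,0]],[0.7,[0,0,0],[0,0,0]]]' >/dev/null;python3 a.py
python3 -m crank '[[0.7,[0,0.0005,0],[0,0,0]],[0.7,[0,0,0],[0,0,0]],[0.7,[0,0,0],[0,0,0]],[0.7,[0,0,0],[0,0,0]]]';python3 a.py
python3 - <<'E'
from bench import vision,robot
from h import *
s=vision.snapshot("side"); np.savez("pics/side7.npz",**s); print(np.abs(robot.get_obs()["qvel"]).max())
im=cv2.resize(s["color"][180:300,290:430],(700,600),interpolation=cv2.INTER_CUBIC)
cv2.imwrite("pics/side7.png",im[:,:,::-1])
E
```

```text
travel 1.000 r 0.0873 push 6.43 finger 4.0 psi-th -0.038
time: 22.8
tool_pos: [0.6839, 0.0605, 0.0442]
ee_rot: [-3.137, -0.0, 0.714]
wrist_force: [-5.1, 8.0, -2.1]
width: 0.0284
finger_force: 4.4
   travel 1.001 r 0.0873 push 9.35 finger 4.4 psi-th -0.037
0.002305503880979182
```

View pics/side7.png

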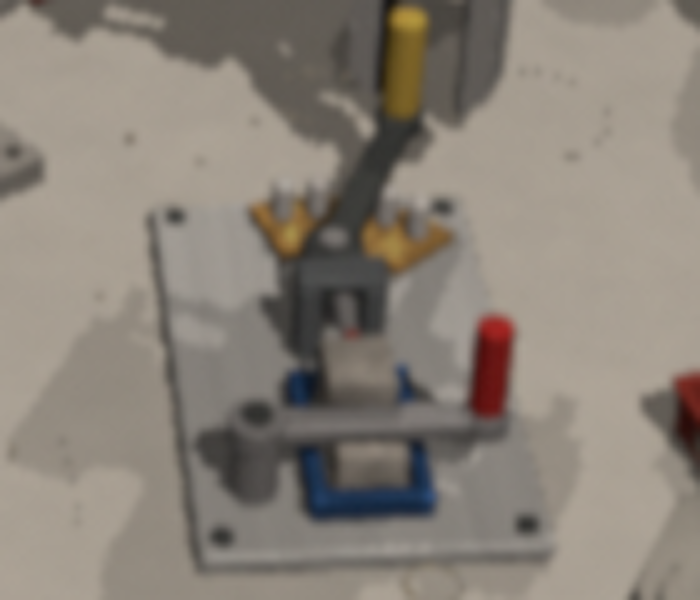

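The lever lies between the third pin (hidden under it) and the fourth (crop 387,205), with two pins showing on either side. It is held at a steady 8–9 N push after three felt clicks. The bar is shut and the block seated, so I'll hand in.

```bash
python3 -c "
from bench import robot
print(robot.close_job())"
```

```text
the job is handed in; nothing more can be done
None
```

The job is handed in: the block is flat in the pocket with its tall end to the probe, the locking bar is shut at its stop, and the lever is held steady in its third click. The hand-in returned no verdict.

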